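Show the student which stamp goes on which dish

ROBOT

A 6-joint arm with a two-finger parallel gripper is mounted at the origin on the work surface. World frame = base frame: x ahead of the robot, y to its left, z up, the work surface at z = 0. Lengths are in m, angles in rad, forces in N, time in s.
With the tool pointing down it reaches from about 0.25 to 0.8 m from the base axis. Payload 3.9 kg.
Tool frame: the origin (TCP) lies between the finger pads; the fingertips stand 17 mm ahead of it and the grasp point (between the pads) lies 2 mm behind it; z points along the fingers, y is the direction in which the jaws open and shut (so a half turn about z gives the same grasp; the last joint's range is limited). The gripper opens to 85 mm and grips with 20 to 120 N. Pads are 22 mm wide; open, the fingers measure 114 mm over their backs; the gripper's body (76 mm by 85 mm) begins 54 mm behind the grasp point. The pads swing forward as they close: fully open they stand 13 mm farther back than shut.
Start: joints at [-1.194, 0.26, -0.138, 1.173, 0, 1.571], TCP at [0.193, -0.488, 0.248] pointing down, gripper open.
Joint ranges: [-2.78, 2.78], [-0.83, 1.72], [-1.28, 1.37], [-1.9, 2.12], [-1.57, 1.48], [-3.14, 3.14]. Speed limits (rad/s): [2.57, 2.57, 3.14, 3.14, 3.14, 3.14].

INTERFACE

Orientations are given as a unit quaternion [x, y, z, w].
In Python, from cell import telemetry, camera, r, outline_of, pinpoint gives the robot as it stands. The module is installed in compiled form; this text tells all that it offers.
- The arm moves only by the tool send_rows, never from a script. Its argument "increments" is a list of rows, each a list of 2 entries, a list of its own where there are three numbers: the shift along the tool's x, y, z in m, then the turn about the tool's z in rad. In form: [[[x, y, z], turn], ...]. A call has 1 to 20 rows; each row is the pose to reach, as a shift and turn from the pose commanded when the call began, along the tool's axes at that moment; what a row does not reach only later rows make up. A row lasts 1/8 s, in which the tool goes at most 62.5 mm and 10.7 degrees, less where a joint would pass 70% of its speed; a pose out of reach is approached as far as the arm can. A call with a gripper value outside its range is refused whole. "gripper" is the opening in per cent of the stroke, from 0 (shut) to 100 (fully open), set as the call begins (left out, the last holds). The fingers move at their own pace and stop on an object; the grip force is fixed at half the most. Time passes only in rows, so rows that repeat a pose let the fingers close. It gives the time, the measured TCP pose, the force and the opening at its end, in the units of the state.
- telemetry.sense(): the state, without advancing time (a new reading comes with each control period).
- camera(name): name is "side" or "top"; returns a dict with "img" (400x640x3 uint8, red, green, blue), "z_map" (400x640 float32, m along the optical axis (not along the pixel's ray), 0 where there is no reading), "K" (3x3 intrinsics, pixels), "R" (3x3) and "t" (3): a world point X has camera coordinates R X + t. Camera axes: x right, y down, z forward; pixel columns grow to the right and rows downward; lengths in m; the calibration is good to about 2 mm. A picture is of the moment at which its call begins.
- r.hand_in(): hands the job in, once; it reports no verdict.
Trained networks look in a picture, given as the dict that the camera call returned (one of the last four; its "shot" number tells which), for a name from the list of things; names that differ only in an ending like _2 or _b are one class to them, and where a whole thing is asked for, a point or a joint stands for the part that bears it (a point fixed in the world has none). Each returns a list of dicts, best first, with "confidence" (0 to 1); they miss things now and then, are a little off and sometimes report something else, mostly with a low value. They report only what shows in the picture. A call takes as long as a camera call. They do not tell look-alikes from the thing itself.
- outline_of(picture, name): "pixels" (400x640 bool, what is visible of it) and "at" ([column, row] as shares, 0 to 1, of the picture: columns of its width, rows of its height, amid what is visible of it).
- pinpoint(picture, name): "at" ([column, row] as shares, 0 to 1, of the picture: columns of its width, rows of its height: a listed point, or the origin of a listed thing).
The state is a dict: "time_s": time; "q": joint angles; "joint_velocities": joint speeds; "joint_efforts": joint torques, N m; "eef_pos": TCP position; "ee_rot": TCP orientation; "contact_force": force on the tool from outside, world axes, zero at the start; "ft_torque": the same for the moment, N m; "gripper_width": opening from 0.0 (shut) to 1.0 (fully open).
Only numpy, scipy, OpenCV 4.12 (cv2) and the standard library are available. Lean on these libraries where they do the work, as an engineer would, in place of code of your own. Each camera call takes 0.05 s, during which the arm holds its last target.

TASK

Ring the desk bell for the student's attention by pressing its plunger all the way down with closed fingertips and letting it come up again. Then show which stamp goes on which dish: point straight down at the cross-headed stamp in the rack with the fingertips centred two or three centimetres above its head for two full seconds, and after that point in the same way at the middle of the triangular clay dish, two or three centimetres above its rim, for two full seconds, and finish still pointing there. The clay is soft, so touch none of the stamps or dishes, pick nothing up, and leave everything else where it stands.

Things in the scene. Friction and masses are not known exactly. Their poses are not given: they have to be found in the camera images.
- bell_plunger (a joint): plunger of the desk bell: a loose, polished steel dome on a black disc base (76 mm across, 42 mm high to the top of the dome, about 0.4 kg). Value in m: 0 = up, 0.006 = fully down; a spring pushes it up, about 1.3 N to start and 4 N at the bottom. The bell rings at 0.004
- bell_top (a point): centre of the top face of the bell's plunger, a dark steel pin 24 mm across that stands 10 mm out of the dome, 52 mm above the table when up; pressed straight down
- bell: the whole desk bell; origin at the centre of its underside, z up
- rack: fixed wooden block 70 x 255 x 40 mm, long along its own y, with four holes 65 mm apart in a row, one stamp standing loosely in each; origin at the centre of its underside
- stamp_cross_top (a point): top centre of the head of one of four loose stamps standing upright in the rack: a 12 mm wooden stick with a grey clay head; its head, seen from above, is a plus-shaped cross 50 mm across with arms 14 mm wide. The top is about 127 mm above the table; z up along the stick
- stamp_ball_top (a point): top centre of the head of one of four loose stamps standing upright in the rack: a 12 mm wooden stick with a grey clay head; its head is a ball 40 mm across. The top is about 127 mm above the table; z up along the stick
- stamp_square_top (a point): top centre of the head of one of four loose stamps standing upright in the rack: a 12 mm wooden stick with a grey clay head; its head is a square block 36 mm wide. The top is about 127 mm above the table; z up along the stick
- stamp_disc_top (a point): top centre of the head of one of four loose stamps standing upright in the rack: a 12 mm wooden stick with a grey clay head; its head is a flat round disc 44 mm across. The top is about 127 mm above the table; z up along the stick
- dish_triangle_mid (a point): middle of one of three loose, grey, damp clay dishes lying on the table, at the height of its rim (22 mm above the table; the floor of the dish is 15 mm below this point; walls 8 mm): this one is three-sided, corners 66 mm from the centre; z up
- dish_square_mid (a point): middle of one of three loose, grey, damp clay dishes lying on the table, at the height of its rim (22 mm above the table; the floor of the dish is 15 mm below this point; walls 8 mm): this one is square, 90 mm wide; z up
- dish_round_mid (a point): middle of one of three loose, grey, damp clay dishes lying on the table, at the height of its rim (22 mm above the table; the floor of the dish is 15 mm below this point; walls 8 mm): this one is round, 100 mm across; z up
- stamp_cross: the stamp stamp_cross; origin at the foot of its stick, 115 mm below its top
- stamp_ball: the stamp stamp_ball; origin at the foot of its stick, 115 mm below its top
- stamp_square: the stamp stamp_square; origin at the foot of its stick, 115 mm below its top
- stamp_disc: the stamp stamp_disc; origin at the foot of its stick, 115 mm below its top
- dish_triangle: the dish dish_triangle; origin at the centre of its underside
- dish_square: the dish dish_square; origin at the centre of its underside
- dish_round: the dish dish_round; origin at the centre of its underside
- pot_a: small white lidded pot 36 mm across, 45 mm high, standing between the dishes; a bystander; origin at its foot
- pot_b: another such pot, 36 mm across, 45 mm high, between the dishes; a bystander; origin at its foot
- paint_bottle: squeeze bottle of peach-coloured paint with a blue cap, 60 mm across, 180 mm high, left of the rack; a bystander; origin at its foot
- glaze_jar: white lidded glaze jar, 72 mm across, 80 mm high, to the right; a bystander; origin at its foot
- cutter: thin steel ring cutter lying flat, 84 mm across, 30 mm high, right of the bell; a bystander; origin at its foot
- brush: paint brush 190 mm long lying to the left of the dishes, roughly pointing away from the robot; a bystander; origin at its foot, half-way along
There are look-alikes about, which are no part of the job. Leave any purple look-alike of the stamp_cross alone.

How it is judged:
On the way, in this order (a step that is already met when the one before it is completed fails the run):
1. the bell's plunger is pressed down (value of joint bell_plunger above 0.004 m), for 0.02 s.
2. the bell has been let go and the fingertips point at the cross-headed stamp from just above for two seconds (horizontal distance between the grasp point and stamp_cross_top below 0.028 m and z of the grasp point in the frame of stamp_cross_top between 0.018 and 0.085 m and value of joint bell_plunger below 0.0015 m), for 1.8 s.
3. the fingertips point at the middle of the triangular dish from just above for two seconds (horizontal distance between the grasp point and dish_triangle_mid below 0.028 m and z of the grasp point in the frame of dish_triangle_mid between 0.018 and 0.085 m and value of joint bell_plunger below 0.0015 m), for 1.8 s.
At the end, for the whole second after the job is handed in: Grasp point still within 28 mm (from above) of the triangular dish's middle, 18 to 85 mm over its rim; bell plunger up; bell, target stamp and dish at rest; stamps within 12 mm, dishes within 8 mm, bell and bystanders within 20 mm of where they started (all of step 3 and distance of each of stamp_cross_top, stamp_ball_top, stamp_square_top, stamp_disc_top from where it was at the start of the episode below 0.012 m and distance of each of dish_triangle, dish_square, dish_round from where it was at the start of the episode below 0.008 m and distance of each of pot_a, pot_b, paint_bottle, glaze_jar, cutter, brush, bell from where it was at the start of the episode below 0.02 m and linear speed of each of bell, stamp_cross, dish_triangle below 0.02 m/s); the robot touches nothing.
It fails at once if a stamp or a clay dish is touched by the robot (contact force between any of the fingers, the arm and stamp_cross above 0.3 N or contact force between any of the fingers, the arm and stamp_ball above 0.3 N or contact force between any of the fingers, the arm and stamp_square above 0.3 N or contact force between any of the fingers, the arm and stamp_disc above 0.3 N or contact force between any of the fingers, the arm and dish_triangle above 0.3 N or contact force between any of the fingers, the arm and dish_square above 0.3 N or contact force between any of the fingers, the arm and dish_round above 0.3 N).
It fails at once if the bell is pushed about or lifted (more than 20 mm) (distance of bell from where it was at the start of the episode above 0.02 m).
It fails at once if a stamp or dish is moved or lifted (stamps 12 mm, dishes 8 mm) (distance of any of stamp_cross_top, stamp_ball_top, stamp_square_top, stamp_disc_top from where it was at the start of the episode above 0.012 m or distance of any of dish_triangle, dish_square, dish_round from where it was at the start of the episode above 0.008 m).
It fails at once if a bystander is moved or lifted by more than 20 mm (distance of any of pot_a, pot_b, paint_bottle, glaze_jar, cutter, brush from where it was at the start of the episode above 0.02 m).
It also fails if it takes over 58 s, if anything falls off the work surface, if the arm or the gripper's body presses on something with over 40 N, if the wrist force passes 120 N, or if a joint passes its speed limit or range.

## Working session

There is one attempt and no reset: what is moved stays moved. The work goes in short steps, Python scripts to look and compute and a tool call to move; the robot and the scene stay as the last step left them, time stands still between calls to the robot, and variables do not carry over. Pictures are saved under pics/ and viewed, and the job is handed in when it is done.

Besides the shell and the picture viewer there is one more tool, called by a JSON object that holds its "fn" and its "kwargs", one argument or row to a line. send_rows: Moves the arm, as the interface text tells. Its arguments: {"type":"object","properties":{"increments":{"type":"array"},"gripper":{"type":"number"}},"required":["increments"]}

```bash
mkdir -p pics; python3 - <<'E'
from cell import telemetry, camera, r, outline_of, pinpoint
import cv2, numpy as np, pickle
s=telemetry.sense(); print(s['time_s'],s['eef_pos'],s['ee_rot'],s['gripper_width'])
for n in ['top','side']:
    p=camera(n); cv2.imwrite(f'pics/{n}0.png',p['img'][:,:,::-1])
    Ri=p['R'].T
    for nm in ['bell_top','bell','rack','stamp_cross_top','stamp_ball_top','stamp_square_top','stamp_disc_top','dish_triangle_mid','dish_square_mid','dish_round_mid','pot_a','paint_bottle','glaze_jar','cutter','brush']:
        for d in pinpoint(p,nm)[:3]:
            u,v=d['at'][0]*640,d['at'][1]*400
            z=p['z_map'][min(399,int(v)),min(639,int(u))]
            X=Ri@(z*np.linalg.solve(p['K'],[u,v,1])-p['t'])
            print(n,nm,round(d['confidence'],2),[round(u),round(v)],X.round(3))
    pickle.dump(p,open(f'{n}0.pkl','wb'))
E
```

```text
0.0 [ 0.19293197 -0.48754269  0.24743959] [ 9.82303359e-01  1.87294104e-01 -1.82161830e-04 -9.97850178e-04] 1.0025565331375454
top bell_top 0.53 [302, 176] [0.637 0.057 0.126]
top bell_top 0.52 [249, 229] [0.478 0.223 0.009]
top bell_top 0.46 [327, 241] [ 0.444 -0.021  0.006]
top bell 0.89 [395, 176] [ 0.648 -0.227  0.053]
top bell 0.31 [389, 238] [ 0.458 -0.217  0.005]
top rack 0.57 [293, 178] [0.637 0.086 0.043]
top stamp_cross_top 0.71 [354, 154] [ 0.704 -0.097  0.119]
top stamp_cross_top 0.65 [322, 179] [ 0.629 -0.005  0.123]
top stamp_cross_top 0.6 [331, 135] [ 0.76  -0.026  0.116]
top stamp_ball_top 0.61 [277, 175] [0.637 0.129 0.127]
top stamp_square_top 0.62 [301, 176] [0.635 0.058 0.128]
top stamp_disc_top 0.55 [199, 184] [0.609 0.356 0.119]
top stamp_disc_top 0.47 [260, 171] [0.648 0.179 0.128]
top stamp_disc_top 0.39 [300, 177] [0.633 0.06  0.128]
top dish_triangle_mid 0.96 [248, 229] [0.477 0.226 0.007]
top dish_triangle_mid 0.32 [282, 221] [0.506 0.118 0.047]
top dish_square_mid 0.88 [327, 242] [ 0.442 -0.021  0.005]
top dish_square_mid 0.52 [323, 181] [ 0.623 -0.006  0.
[... 960 characters left out ...]
tamp_ball_top 0.55 [283, 227] [0.641 0.127 0.127]
side stamp_square_top 0.57 [297, 206] [0.632 0.059 0.128]
side stamp_disc_top 0.95 [271, 251] [0.644 0.192 0.126]
side dish_triangle_mid 0.58 [344, 308] [0.48  0.209 0.007]
side dish_square_mid 0.59 [377, 231] [ 0.45  -0.025  0.006]
side dish_square_mid 0.33 [287, 253] [0.635 0.127 0.037]
side dish_round_mid 0.73 [390, 175] [ 0.454 -0.245  0.007]
side pot_a 0.7 [343, 269] [0.503 0.129 0.034]
side pot_a 0.46 [361, 208] [ 0.507 -0.094  0.003]
side paint_bottle 0.57 [251, 370] [0.605 0.407 0.063]
side glaze_jar 0.62 [412, 139] [ 0.415 -0.396  0.035]
side cutter 0.85 [346, 133] [ 0.625 -0.416 -0.001]
side brush 0.71 [346, 391] [0.433 0.379 0.02 ]
```

```bash
python3 - <<'E'
import cv2
a=cv2.imread('pics/top0.png'); cv2.imwrite('pics/top0c.png',cv2.resize(a[100:290,170:490],None,fx=2.5,fy=2.5,interpolation=cv2.INTER_CUBIC))
a=cv2.imread('pics/side0.png'); cv2.imwrite('pics/side0c.png',cv2.resize(a[100:400,200:460],None,fx=2,fy=2,interpolation=cv2.INTER_CUBIC))
E
```

```text
(no output)
```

View pics/top0c.png

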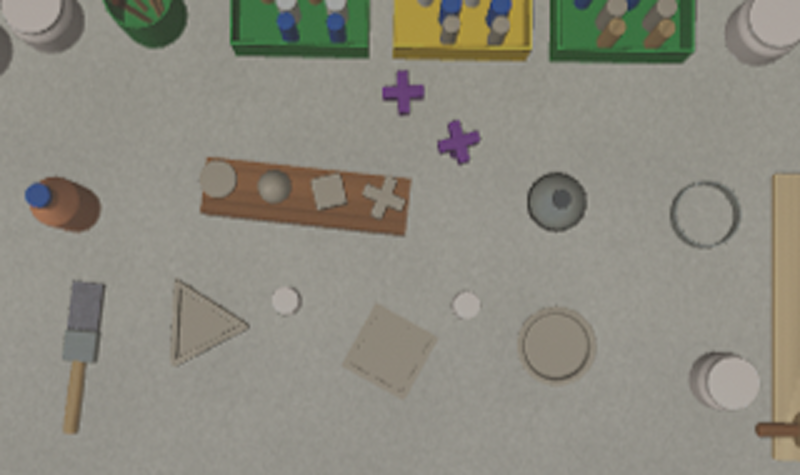

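View pics/side0c.png

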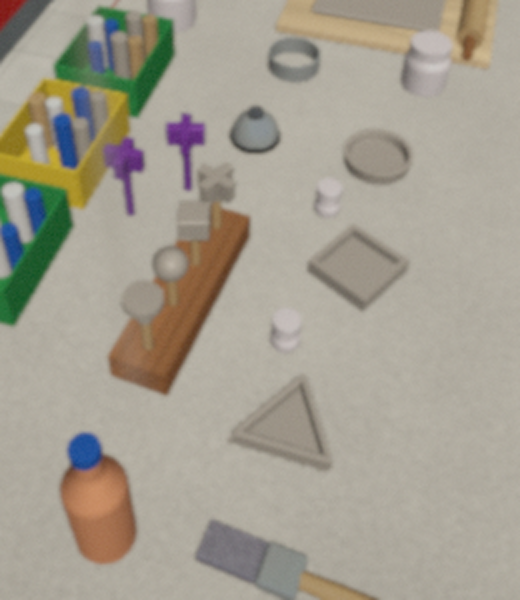

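The top view shows the grey cross at about px (323,179), at the right end of the rack. The two purple look-alikes are at (331,136) and (354,157). The bell plunger is at (395,179) and the triangle dish at (250,229). Next I refine these positions with the depth map.

```bash
cat > h.py <<'E'
import numpy as np
def cloud(p):
    v,u=np.mgrid[0:400,0:640]; z=p['z_map']
    P=np.stack([(u+.5),(v+.5),np.ones_like(u)],-1)@np.linalg.inv(p['K']).T*z[...,None]
    X=(P-p['t'])@p['R']; X[z==0]=np.nan
    return X
E
python3 - <<'E'
import pickle,numpy as np,cv2
from h import cloud
for n in ['top','side']:
    p=pickle.load(open(n+'0.pkl','rb')); X=cloud(p); x,y,z=X[...,0],X[...,1],X[...,2]
    print(n,'cam',(-p['R'].T@p['t']).round(2))
    def rep(nm,m):
        q=X[m]; 
        if len(q): print(nm,len(q),'mean',q.mean(0).round(4),'bbox mid',((q.min(0)+q.max(0))/2).round(4),'ext',(q.max(0)-q.min(0)).round(3))
    b=(abs(x-.64)<.06)&(abs(y+.225)<.06)
    rep('bell pin',b&(z>.0455)); rep('bell all',b&(z>.008))
    c=(abs(x-.627)<.045)&(abs(y+.008)<.035)
    rep('cross top',c&(z>.118)); rep('cross',c&(z>.1))
    t=(abs(x-.48)<.075)&(abs(y-.22)<.08)&(z>.0155)&(z<.03)
    rep('tri rim',t)
    if t.sum()>3:
        a,T=cv2.minEnclosingTriangle(X[t][:,:2].astype(np.float32)[:,None]); print('tri',T.reshape(3,2).round(3).tolist(),T.reshape(3,2).mean(0))
    print('table z',np.nanmedian(z[(abs(x-.55)<.03)&(abs(y-.0)<.05)]))
E
```

```text
top cam [ 0.49 -0.01  1.51]
bell pin 53 mean [ 0.6367 -0.2266  0.0511] bbox mid [ 0.6353 -0.227   0.0518] ext [0.031 0.022 0.011]
bell all 403 mean [ 0.6346 -0.2238  0.0314] bbox mid [ 0.6326 -0.2253  0.0328] ext [0.077 0.089 0.049]
cross top 145 mean [ 0.6275 -0.0085  0.126 ] bbox mid [ 0.6272 -0.0076  0.1269] ext [0.048 0.047 0.016]
cross 154 mean [ 0.6271 -0.0083  0.1251] bbox mid [ 0.6272 -0.0075  0.1197] ext [0.048 0.047 0.03 ]
tri rim 240 mean [0.4756 0.22   0.0211] bbox mid [0.4768 0.2077 0.0226] ext [0.105 0.093 0.014]
tri [[0.5339999794960022, 0.25200000405311584], [0.4740000069141388, 0.15399999916553497], [0.4189999997615814, 0.2549999952316284]] [0.47568765 0.22056603]
table z -0.0007208207995979731
side cam [0.42 0.65 0.79]
bell pin 45 mean [ 0.6365 -0.2219  0.0505] bbox mid [ 0.6372 -0.2238  0.0501] ext [0.023 0.023 0.009]
bell all 387 mean [ 0.6334 -0.2098  0.0296] bbox mid [ 0.6361 -0.217   0.0313] ext [0.071 0.057 0.046]
cross top 207 mean [ 0.6274 -0.0033  0.1251] bbox mid [ 0.6282 -0.004   0.1238] ext [0.049 0.049 0.012]
cross 317 mean [ 6.265e-01 -2.000e-04  1.197e-01] bbox mid [ 0.6283 -0.004   0.115 ] ext [0.049 0.049 0.029]
tri rim 575 mean [0.4758 0.2264 0.0209] bbox mid [0.4766 0.21   0.0207] ext [0.106 0.095 0.01 ]
tri [[0.4749999940395355, 0.15600000321865082], [0.4189999997615814, 0.257999986410141], [0.5339999794960022, 0.2549999952316284]] [0.47596654 0.22297901]
table z -0.00017130550913371337
```

```bash
cat >> h.py <<'E'
from scipy.spatial.transform import Rotation as Ro
def shift(tgt):
    from cell import telemetry
    s=telemetry.sense(); R=Ro.from_quat(s['ee_rot'])
    print('t',s['time_s'],'pos',np.round(s['eef_pos'],4),'q',np.round(s['q'],3),'F',np.round(s['contact_force'],2),'w',round(s['gripper_width'],3),'toolz',R.as_matrix()[:,2].round(4))
    d=R.inv().apply(np.array(tgt)-s['eef_pos']); print('shift',d.round(4),'dist',np.linalg.norm(d).round(3))
E
python3 -c "
from h import *
shift([.636,-.225,.245])"
```

```text
t 1.6 pos [ 0.1932 -0.4882  0.2483] q [-1.194  0.26  -0.138  1.173  0.     1.571] F [-0.35  0.31  0.03] w 0.999 toolz [ 0.  0. -1.]
shift [ 0.5086 -0.0818  0.0033] dist 0.515
```

{"fn": "send_rows", "kwargs": {
  "increments": [
    [[0.03,-0.005,0],-0.05],
    [[0.06,-0.01,0],-0.1],
    [[0.09,-0.015,0],-0.15],
    [[0.12,-0.02,0],-0.2],
    [[0.15,-0.024,0],-0.25],
    [[0.18,-0.029,0],-0.3],
    [[0.21,-0.034,0],-0.35],
    [[0.24,-0.039,0],-0.4],
    [[0.27,-0.044,0],-0.45],
    [[0.3,-0.048,0],-0.5],
    [[0.33,-0.053,0],-0.55],
    [[0.36,-0.058,0],-0.6],
    [[0.39,-0.063,0],-0.65],
    [[0.42,-0.068,0],-0.7],
    [[0.45,-0.073,0],-0.75],
    [[0.48,-0.078,0],-0.8],
    [[0.508,-0.082,0.003],-0.8],
    [[0.508,-0.082,0.003],-0.8],
    [[0.508,-0.082,0.003],-0.8]
  ],
  "gripper": 0
}}

```text
time_s: 3.98
eef_pos: [0.6349, -0.2252, 0.245]
ee_rot: [0.832, 0.555, -0.0, -0.0]
contact_force: [-0.4, -0.6, 0.3]
gripper_width: -0.001
```

```bash
python3 - <<'E'
from h import *
shift([.636,-.225,.080])
from cell import camera
import cv2
a=camera('side')['img'][:,:,::-1]
cv2.imwrite('pics/side1.png',cv2.resize(a[50:300,200:460],None,fx=2,fy=2))
E
```

```text
t 3.975 pos [ 0.6349 -0.2252  0.245 ] q [-0.341  0.527  0.271  1.316 -0.     1.624] F [-0.42 -0.61  0.33] w -0.001 toolz [-1.e-03 -1.e-04 -1.e+00]
shift [0.0007 0.0011 0.165 ] dist 0.165
```

View pics/side1.png

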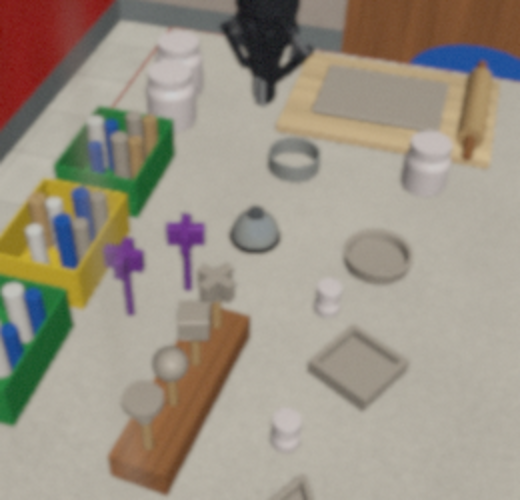

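The closed gripper hangs above the bell (bell at crop (255,228), tips at (262,97)). Next I lower it to just above the pin.

{"fn": "send_rows", "kwargs": {
  "increments": [
    [[0,0.001,0.03],0],
    [[0,0.001,0.06],0],
    [[0,0.001,0.09],0],
    [[0,0.001,0.12],0],
    [[0.001,0.001,0.14],0],
    [[0.001,0.001,0.155],0],
    [[0.001,0.001,0.165],0],
    [[0.001,0.001,0.165],0],
    [[0.001,0.001,0.165],0]
  ]
}}

```text
time_s: 5.15
eef_pos: [0.6373, -0.2248, 0.0812]
ee_rot: [0.832, 0.555, 0.0, 0.001]
contact_force: [0.2, -0.3, 0.3]
gripper_width: -0.002
```

```bash
python3 - <<'E'
from h import *
shift([.636,-.225,.0625])
from cell import camera
import cv2
a=camera('side')['img'][:,:,::-1]
b=camera('top')['img'][:,:,::-1]
cv2.imwrite('pics/s2.png',np.hstack([cv2.resize(a[100:200,280:380],None,fx=4,fy=4),cv2.resize(b[130:230,345:445],None,fx=4,fy=4)]))
E
```

```text
t 5.15 pos [ 0.6373 -0.2248  0.0812] q [-0.339  0.614 -0.011  0.945 -0.     1.626] F [ 0.17 -0.33  0.29] w -0.002 toolz [ 1.4e-03 -5.0e-04 -1.0e+00]
shift [-0.0007 -0.0011  0.0187] dist 0.019
```

View pics/s2.png

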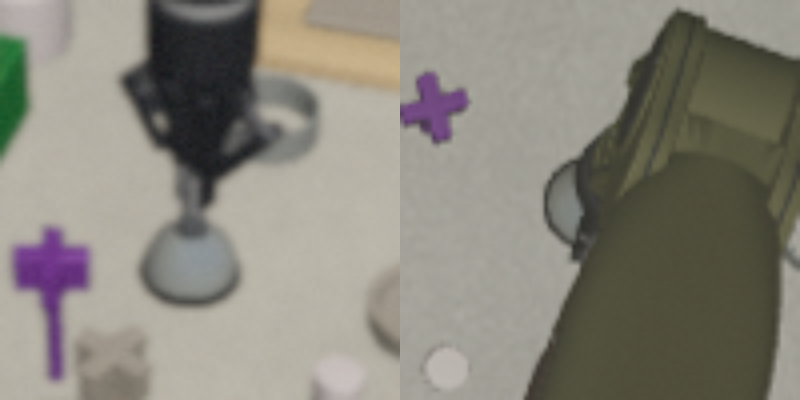

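The side view shows the tips directly above the pin (crop px (190,225)). Now I press down.

{"fn": "send_rows", "kwargs": {
  "increments": [
    [[0,0,0.004],0],
    [[0,0,0.007],0],
    [[0,0,0.01],0],
    [[0,0,0.0125],0],
    [[0,0,0.0145],0],
    [[0,0,0.0165],0],
    [[0,0,0.0165],0],
    [[0,0,0.0165],0]
  ]
}}

```text
time_s: 6.25
eef_pos: [0.6365, -0.2244, 0.064]
ee_rot: [0.832, 0.555, -0.0, -0.0]
contact_force: [-1.4, 0.6, 4.4]
gripper_width: 0.002
```

```bash
python3 - <<'E'
from h import *
shift([.636,-.225,.0625])
from cell import camera
import cv2
p=camera('side')
a=p['img'][:,:,::-1]
cv2.imwrite('pics/s3.png',cv2.resize(a[100:200,280:380],None,fx=5,fy=5))
E
```

```text
t 6.25 pos [ 0.6365 -0.2244  0.064 ] q [-0.339  0.628 -0.033  0.91   0.     1.626] F [-1.42  0.57  4.36] w 0.002 toolz [-2.e-04  1.e-04 -1.e+00]
shift [-0.0008 -0.0003  0.0015] dist 0.002
```

View pics/s3.png

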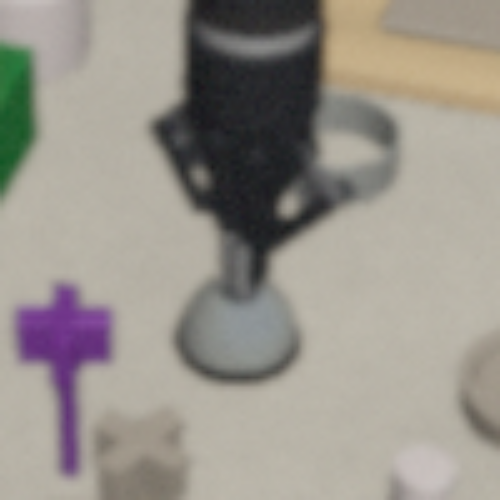

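The tips are on the pin with about 4.4 N, close to the end of travel. I push 2 mm more to confirm the stop.

{"fn": "send_rows", "kwargs": {
  "increments": [
    [[0,0,0.001],0],
    [[0,0,0.002],0],
    [[0,0,0.002],0],
    [[0,0,0.002],0]
  ]
}}

```text
time_s: 6.8
eef_pos: [0.6366, -0.2244, 0.063]
ee_rot: [0.832, 0.555, 0.0, 0.0]
contact_force: [-4.4, 1.3, 9.1]
gripper_width: 0.004
```

The force jumped to 9.1 N, so the plunger is at its stop. Now I lift straight up and check.

{"fn": "send_rows", "kwargs": {
  "increments": [
    [[0,0,-0.005],0],
    [[0,0,-0.015],0],
    [[0,0,-0.035],0],
    [[0,0,-0.065],0],
    [[0,0,-0.1],0],
    [[0,0,-0.135],0],
    [[0,0,-0.165],0],
    [[0,0,-0.165],0],
    [[0,0,-0.165],0]
  ]
}}

```text
time_s: 7.92
eef_pos: [0.6364, -0.2244, 0.2259]
ee_rot: [0.832, 0.555, -0.0, -0.0]
contact_force: [-0.5, -0.1, 0.0]
gripper_width: 0.001
```

```bash
python3 - <<'E'
from h import *
shift([.628,-.006,.230])
from cell import camera
import cv2
p=camera('side');X=cloud(p); x,y,z=X[...,0],X[...,1],X[...,2]
m=(abs(x-.636)<.04)&(abs(y+.222)<.04)&(z>.0455)&(z<.06);print(m.sum(),X[m].mean(0))
m=(abs(x-.627)<.045)&(abs(y+.008)<.035)&(z>.118)&(z<.14);print(m.sum(),X[m].mean(0))
E
```

```text
t 7.925 pos [ 0.6364 -0.2244  0.2259] q [-0.339  0.534  0.234  1.272 -0.     1.626] F [-0.46 -0.13  0.01] w 0.001 toolz [-1.e-03  3.e-04 -1.e+00]
shift [ 0.1984 -0.0916 -0.0041] dist 0.219
42 [ 0.63650009 -0.22206061  0.05090216]
208 [ 0.62763106 -0.00325558  0.12504585]
```

The bell hasn't moved and the plunger is up again (pin mean z 0.0509, was 0.0505). Next I travel to above the cross.

{"fn": "send_rows", "kwargs": {
  "increments": [
    [[0.02,-0.009,0],0],
    [[0.045,-0.021,0],0],
    [[0.07,-0.032,0],0],
    [[0.095,-0.044,0],0],
    [[0.12,-0.055,0],0],
    [[0.145,-0.067,0],0],
    [[0.17,-0.078,0],0],
    [[0.19,-0.088,0],0],
    [[0.198,-0.092,0],0],
    [[0.198,-0.092,0],0],
    [[0.198,-0.092,0],0]
  ]
}}

```text
time_s: 9.35
eef_pos: [0.6278, -0.007, 0.2267]
ee_rot: [0.832, 0.555, -0.0, 0.0]
contact_force: [0.2, 0.2, -0.4]
gripper_width: 0.0
```

```bash
python3 - <<'E'
from h import *
shift([.628,-.006,.170])
from cell import camera
import cv2
a=camera('side')['img'][:,:,::-1]
cv2.imwrite('pics/s4.png',cv2.resize(a[50:300,200:460],None,fx=2,fy=2))
E
```

```text
t 9.35 pos [ 0.6278 -0.007   0.2267] q [-0.011  0.447  0.089  1.212 -0.     1.955] F [ 0.21  0.16 -0.43] w 0.0 toolz [-1.e-04 -4.e-04 -1.e+00]
shift [ 0.001  -0.0002  0.0567] dist 0.057
```

View pics/s4.png

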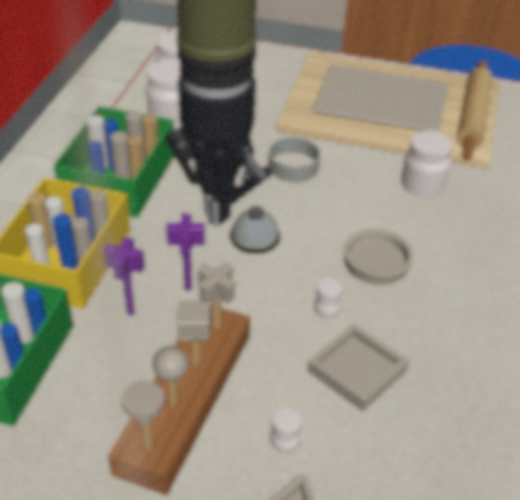

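The tips (crop (217,212)) are directly over the grey cross head (217,280). I lower to about 25 mm above it and hold for over two seconds.

{"fn": "send_rows", "kwargs": {
  "increments": [
    [[0.001,0,0.015],0],
    [[0.001,0,0.03],0],
    [[0.001,0,0.045],0],
    [[0.001,0,0.056],0],
    [[0.001,0,0.056],0],
    [[0.001,0,0.056],0],
    [[0.001,0,0.056],0],
    [[0.001,0,0.056],0],
    [[0.001,0,0.056],0],
    [[0.001,0,0.056],0],
    [[0.001,0,0.056],0],
    [[0.001,0,0.056],0],
    [[0.001,0,0.056],0],
    [[0.001,0,0.056],0],
    [[0.001,0,0.056],0],
    [[0.001,0,0.056],0],
    [[0.001,0,0.056],0],
    [[0.001,0,0.056],0],
    [[0.001,0,0.056],0],
    [[0.001,0,0.056],0]
  ]
}}

```text
time_s: 11.9
eef_pos: [0.6281, -0.0054, 0.1708]
ee_rot: [0.832, 0.555, -0.0, -0.0]
contact_force: [0.2, 0.1, -0.1]
gripper_width: 0.003
```

```bash
python3 - <<'E'
from h import *
shift([.628,-.006,.170])
from cell import camera
import cv2
a=camera('side')['img'][:,:,::-1]
cv2.imwrite('pics/s5.png',cv2.resize(a[100:300,200:460],None,fx=2.5,fy=2.5))
E
```

```text
t 11.9 pos [ 0.6281 -0.0054  0.1708] q [-0.009  0.474 -0.015  1.082 -0.     1.956] F [ 0.17  0.09 -0.11] w 0.003 toolz [-1.e-04 -0.e+00 -1.e+00]
shift [-0.0006  0.0001  0.0008] dist 0.001
```

View pics/s5.png

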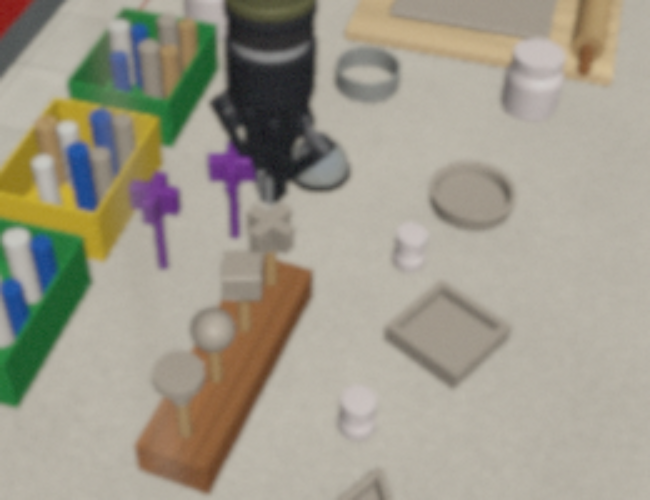

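The tips (crop (270,190)) hang just over the grey cross (270,220) with a clear gap. I hold a little longer and then rise.

{"fn": "send_rows", "kwargs": {
  "increments": [
    [[0,0,0],0],
    [[0,0,0],0],
    [[0,0,0],0],
    [[0,0,0],0],
    [[0,0,0],0],
    [[0,0,0],0],
    [[0,0,0],0],
    [[0,0,0],0],
    [[0,0,-0.015],0],
    [[0,0,-0.03],0],
    [[0,0,-0.045],0],
    [[0,0,-0.06],0],
    [[0,0,-0.06],0],
    [[0,0,-0.06],0]
  ]
}}

```text
time_s: 13.7
eef_pos: [0.6279, -0.0054, 0.2306]
ee_rot: [0.832, 0.555, -0.0, -0.0]
contact_force: [0.1, -0.0, -1.1]
gripper_width: 0.003
```

```bash
python3 -c "
from h import *
shift([.476,.222,.230])"
```

```text
t 13.7 pos [ 0.6279 -0.0054  0.2306] q [-0.009  0.446  0.097  1.222  0.     1.956] F [ 0.05 -0.05 -1.12] w 0.003 toolz [-4.e-04  0.e+00 -1.e+00]
shift [ 0.1516 -0.2276  0.0006] dist 0.273
```

{"fn": "send_rows", "kwargs": {
  "increments": [
    [[0.015,-0.023,0],0],
    [[0.03,-0.045,0],0],
    [[0.045,-0.068,0],0],
    [[0.06,-0.09,0],0],
    [[0.075,-0.113,0],0],
    [[0.09,-0.135,0],0],
    [[0.105,-0.158,0],0],
    [[0.12,-0.18,0],0],
    [[0.135,-0.203,0],0],
    [[0.146,-0.219,0],0],
    [[0.152,-0.228,0],0],
    [[0.152,-0.228,0],0],
    [[0.152,-0.228,0],0]
  ]
}}

```text
time_s: 15.32
eef_pos: [0.4763, 0.222, 0.2307]
ee_rot: [0.832, 0.555, -0.0, 0.0]
contact_force: [-0.3, 0.2, -0.1]
gripper_width: -0.0
```

```bash
python3 - <<'E'
from h import *
shift([.476,.222,.064])
from cell import camera
import cv2
a=camera('side')['img'][:,:,::-1]
cv2.imwrite('pics/s6.png',cv2.resize(a[100:400,200:460],None,fx=2,fy=2))
E
```

```text
t 15.325 pos [0.4763 0.222  0.2307] q [ 0.436  0.269 -0.172  1.13  -0.     2.402] F [-0.27  0.24 -0.14] w -0.0 toolz [ 2.e-04 -4.e-04 -1.e+00]
shift [-1.000e-04 -3.000e-04  1.667e-01] dist 0.167
```

View pics/s6.png

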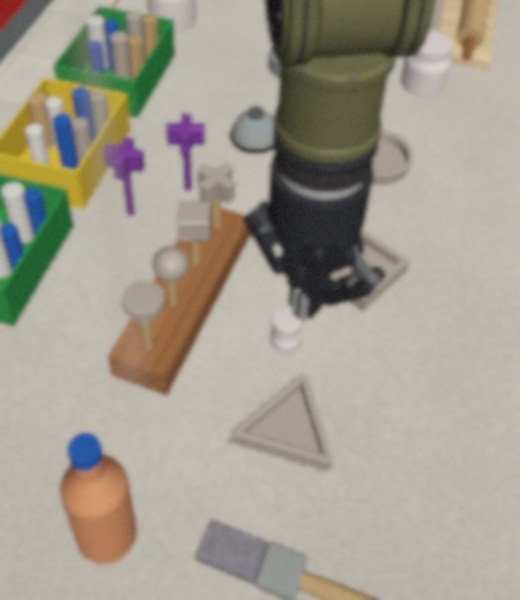

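The tips (crop (300,310)) are in line above the middle of the triangle dish (290,425). All stamps still stand upright. Next I descend to about 26 mm above the rim and hold.

{"fn": "send_rows", "kwargs": {
  "increments": [
    [[0,0,0.025],0],
    [[0,0,0.05],0],
    [[0,0,0.075],0],
    [[0,0,0.1],0],
    [[0,0,0.125],0],
    [[0,0,0.145],0],
    [[0,0,0.158],0],
    [[0,0,0.165],0],
    [[0,0,0.165],0],
    [[0,0,0.165],0],
    [[0,0,0.165],0],
    [[0,0,0.165],0],
    [[0,0,0.165],0],
    [[0,0,0.165],0],
    [[0,0,0.165],0],
    [[0,0,0.165],0],
    [[0,0,0.165],0],
    [[0,0,0.165],0],
    [[0,0,0.165],0],
    [[0,0,0.165],0]
  ]
}}

```text
time_s: 17.88
eef_pos: [0.4759, 0.2225, 0.0658]
ee_rot: [0.832, 0.555, -0.0, 0.0]
contact_force: [-0.3, -0.7, -0.2]
gripper_width: 0.002
```

{"fn": "send_rows", "kwargs": {
  "increments": [
    [[0,0,0],0],
    [[0,0,0],0],
    [[0,0,0],0],
    [[0,0,0],0],
    [[0,0,0],0],
    [[0,0,0],0],
    [[0,0,0],0],
    [[0,0,0],0],
    [[0,0,0],0],
    [[0,0,0],0],
    [[0,0,0],0],
    [[0,0,0],0]
  ]
}}

```text
time_s: 19.38
eef_pos: [0.4759, 0.2225, 0.0658]
ee_rot: [0.832, 0.555, -0.0, -0.0]
contact_force: [-0.1, 0.5, -0.1]
gripper_width: -0.004
```

```bash
python3 - <<'E'
from h import *
shift([.476,.222,.064])
from cell import camera
import cv2,pickle
p=camera('side');a=p['img'][:,:,::-1]
cv2.imwrite('pics/s7.png',cv2.resize(a[100:400,200:460],None,fx=2,fy=2))
X=cloud(p);x,y,z=X[...,0],X[...,1],X[...,2]
m=(abs(x-.636)<.04)&(abs(y+.222)<.04)&(z>.0455)&(z<.06);print('pin',m.sum(),X[m].mean(0).round(4))
m=(abs(x-.627)<.045)&(abs(y+.008)<.035)&(z>.118)&(z<.14);print('cross',m.sum(),X[m].mean(0).round(4))
E
```

```text
t 19.375 pos [0.4759 0.2225 0.0658] q [ 0.437  0.407 -0.44   0.724 -0.     2.402] F [-0.08  0.53 -0.14] w -0.004 toolz [-0. -0. -1.]
shift [-0.0004  0.0003  0.0018] dist 0.002
pin 33 [ 0.6394 -0.2222  0.0502]
cross 207 [ 0.6274 -0.0033  0.1251]
```

View pics/s7.png

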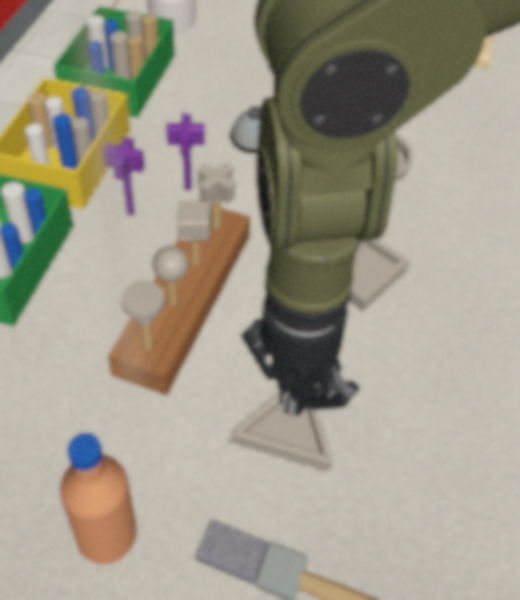

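The tips hang at crop (290,405), above the middle of the triangle dish, which hasn't moved. The stamps are also unchanged, and I have held the pose for more than 2.5 s. I hand in now.

```bash
python3 -c "
from cell import r
print(r.hand_in())"
```

```text
the job is handed in; nothing more can be done
None
```

I carried out the whole task and handed it in at about 19.4 s. The hand-in reports no verdict, so these results rest on my own checks.

- **Bell:** I pressed the plunger with closed fingertips until it reached its stop. The force rose from 4.4 N to 9.1 N, above the spring's 4 N. I then let it up. Depth readings right after the lift put the pin back at its starting height, with the bell in place.
- **Cross-headed stamp:** I pointed straight down at the grey cross in the rack, about 25 mm above its head, for roughly 3 s. Its measured position was the same afterwards (0.627, -0.003, 0.125 m). I left the purple look-alikes alone.
- **Triangular dish:** I finished pointing at its middle, with the TCP at (0.476, 0.2225, 0.066) m, so the tips were about 27 mm above the rim. I had held there for over 2.5 s at hand-in, with only sensor-level force on the wrist (about 0.5 N).

In the last picture the four stamps and the triangular dish stood where they began. The arm partly hid the bell there: the visible part of the pin read 3 mm off in x, which I put down to that. It also hid the round dish, the square dish and some of the bystanders, so I could not check those directly at the end. The top and side cameras differed by 2–5 mm on the targets, well inside the 28 mm tolerance.

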